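# Push a stuck pendant out of its drilling jig

### The job

A round wooden pendant is stuck up inside one of the three drilling jigs on the bead table. Take the push stick from its holder, put it down through the hole in the top of that jig and push the pendant out from behind, so that it drops on the jig's foot plate. Touch the pendant with the stick only, and leave the stick standing in that jig, its head resting on the jig's top.

Things in the scene. Friction and masses are not known exactly. Their poses are not given: they have to be found in the camera images.
- stick: Push stick: dark wood, round, upright, loose, 80 g. Shank 14 mm thick, 50 mm long, under a thick head, 44 mm across, 40 mm high. Origin: centre of the lower tip; z up the stick (head from 50 to 90 mm). It starts in a 22 mm hole of a fixed light-wood holder, 64 mm wide, 56 mm high, the head resting on it (tip 6 mm above the table). A like holder has a pointed steel mandrel, not needed.
- jig: The loaded jig: fixed aluminium stand, 90 x 90 mm, 80 mm high. Origin: centre of its underside; z up. Below the access hole a 47 mm pocket (71 down to 54 mm height), open below, holds the pendant on three sprung balls. Then free space to the foot plate, its top at 6 mm; walls at +y and -y, 6 mm lips at the other sides. Two like jigs, not listed, are empty: their hole shows the foot plate.
- jig_hole (a point): Centre of the mouth of the loaded jig's access hole, on the middle of its top face, 80 mm above the table. The hole is round, vertical, 30 mm in diameter, 9 mm deep, and opens into the pocket.
- pendant: The stuck pendant: loose light-brown wooden disc, 44 mm across, 10 mm thick, 20 g, bevelled rims, lying flat. Origin: centre of its underside, 60 mm above the table at the start; its upper face is just under the access hole and seen through it. A downward push of about 6 to 10 N on it snaps it past the balls after some 4 mm; then it drops freely to the foot plate.
Things that resemble listed ones, but are neither listed nor needed, are in the scene too. What is shaped like the pendant but purple or turquoise is not meant.

How it is judged:
By the outcome, as a careful person would: the job done as asked, in the order asked, and still so for the second after the job is handed in, with the robot touching nothing.
It also fails if it takes over 42 s, if anything falls off the work surface, if the arm or the gripper's body presses on something with over 40 N, if the wrist force passes 120 N, or if a joint passes its speed limit or range.

### The arm

A 6-joint arm with a two-finger parallel gripper is mounted at the origin on the work surface. World frame = base frame: x ahead of the robot, y to its left, z up, the work surface at z = 0. Lengths are in mm, angles in rad, forces in N, time in s.
With the tool pointing down it reaches from about 350 to 775 mm from the base axis. Payload 7.3 kg.
Tool frame: the origin (TCP) lies between the finger pads; the fingertips stand 25 mm ahead of it and the grasp point (between the pads) lies 6 mm ahead of it; z points along the fingers, y is the line along which they close (so a half turn about z gives the same grasp; the last joint's range is limited). The gripper opens to 92 mm and grips with 3 to 60 N. Pads are 19 mm wide; open, the fingers measure 130 mm over their backs; the gripper's body (75 mm by 190 mm) begins 47 mm behind the grasp point.
Start: joints at [1.039, 0.342, 1.524, -0, 1.275, -0.146], TCP at [197.544, 486.435, 251.741] pointing down, gripper open.
Joint ranges: [-2.53, 2.53], [-0.77, 2.02], [0.04, 2.7], [-1, 4.14], [0.28, 2.66], [-3.11, 3.11]. Speed limits (rad/s): [2.57, 2.57, 3.14, 3.14, 3.14, 3.14].

### API

Orientations are given as [roll, pitch, yaw] about the fixed x, y, z axes, in that order (R = Rz(yaw) Ry(pitch) Rx(roll)).
In Python, from plant import bot gives the robot as it stands.
- The arm moves only by the tool play_rows, never from a script. Its argument "commands" is a list of rows, each an object of numbers: "x", "y", "z": the shift along the tool's x, y, z in m; "twist": the turn about the tool's z in degrees. In form: [{"x": .., "y": .., "z": .., "twist": ..}, ...]. A call has exactly 8 rows; each row is the pose to reach, as a shift and turn from the pose commanded when the call began, along the tool's axes at that moment; what a row does not reach only later rows make up. A row lasts 1/10 s, in which the tool goes at most 50 mm and 8.59 degrees, less where a joint would pass 70% of its speed; a pose out of reach is approached as far as the arm can. A call with a gripper value outside its range is refused whole. "jaw" is the closure, from 0 (fully open) to 1 (shut), set as the call begins (left out, the last holds). The fingers move at their own pace and stop on an object; the grip force is fixed at half the most. Time passes only in rows, so rows that repeat a pose let the fingers close, or fill a call up. It gives the time, the measured TCP pose, the force, the opening and the grip force at its end, in the units of the state.
- bot.get_obs(): the state, without advancing time (a new reading comes with each control period).
- bot.capture(name): name is "scene" or "side" or "wrist"; returns a dict with "pixels" (480x640x3 uint8, red, green, blue), "fx", "fy", "cx", "cy" (pixels), "eye" and "rotation" of the camera in the world. Camera axes: x right, y down, z forward; pixel columns grow to the right and rows downward; lengths in mm; the calibration is good to about 2 mm. A picture is of the moment at which its call begins. There is no depth.
- bot.close_job(): hands the job in; it is judged then, once.
The state is a dict: "time": time; "joint_positions": joint angles; "dq": joint speeds; "tau": joint torques, N m; "tool_pos": TCP position; "tcp_rot": TCP orientation; "contact_force": force on the tool from outside, world axes, zero at the start; "moment": the same for the moment, N m; "grip_width": finger opening in mm; "finger_force": force on a finger pad.
Only numpy, scipy, OpenCV 4.12 (cv2) and the standard library are available. Lean on these libraries where they do the work, as an engineer would, in place of code of your own. Each camera call takes 0.05 s, during which the arm holds its last target. There are 200 camera calls.

## Working session

There is one attempt and no reset: what is moved stays moved. The work goes in short steps, Python scripts to look and compute and a tool call to move; the robot and the scene stay as the last step left them, time stands still between calls to the robot, and variables do not carry over. Pictures are saved under pics/ and viewed, at most 10 in all, crops included, and the job is handed in when it is done.

Besides the shell and the picture viewer there is one more tool, called after ">>>" as name([rows], argument=value, ...), one row to a line, values as JSON. play_rows: Moves the arm, as the interface text tells. Its arguments: {"type":"object","properties":{"commands":{"type":"array"},"jaw":{"type":"number"}},"required":["commands"]}

```bash
mkdir -p pics && cat > h.py <<'E'
import numpy as np, cv2
from plant import bot
def cap(n,f=None):
    c=bot.capture(n)
    if f: cv2.imwrite('pics/'+f,c['pixels'][:,:,::-1])
    return c
def ray(c,u,v,z):
    d=np.array(c['rotation'])@np.array([(u-c['cx'])/c['fx'],(v-c['cy'])/c['fy'],1]); e=np.array(c['eye'])
    return (e+d*(z-e[2])/d[2]).round(1)
def proj(c,p):
    q=np.array(c['rotation']).T@(np.array(p)-np.array(c['eye']))
    return (c['fx']*q[0]/q[2]+c['cx'],c['fy']*q[1]/q[2]+c['cy'])
E
python3 - <<'E'
from h import *
for n in('scene','side'):
    c=cap(n,n+'1.png'); print(n,c['eye'],c['rotation'],c['fx'])
o=bot.get_obs();print(o)
E
```

```text
scene [873.81572181 515.52907244 636.26378222] [-2.29698069 -0.01798188  2.68811178] 435.1169582927218
side [ 383.49424935 -775.94176167  815.01145291] [-2.36855876 -0.00908338 -0.24857206] 595.9675519078824
{'time': 0.1, 'joint_positions': array([ 1.03901142e+00,  3.42652102e-01,  1.52491484e+00, -3.41208615e-05,
        1.27540871e+00, -1.45983353e-01]), 'dq': array([ 0.0010475 , -0.00114866, -0.0029456 ,  0.00035876,  0.00019869,
        0.00038153]), 'tau': array([ 1.93437561e-03, -4.32002592e+01, -2.44695514e+01,  7.19484617e-02,
        5.27603785e-02, -8.29389865e-05]), 'tool_pos': array([197.36946257, 486.13128677, 251.11725225]), 'tcp_rot': array([-3.14021961e+00, -1.68896972e-04,  2.75580094e+00]), 'contact_force': array([-0.45236367, -0.09970868,  0.26809247]), 'moment': array([ 0.04282205, -0.04810663, -0.03713971]), 'finger_force': 0.0, 'grip_width': 91.83812399170318}
```

```bash
python3 - <<'E'
s=open('h.py').read()
s=s.replace("    if f:","    c['rotation']=Rotation.from_euler('xyz',c['rotation']).as_matrix()\n    if f:").replace("import numpy","from scipy.spatial.transform import Rotation\nimport numpy",1)
open('h.py','w').write(s)
E
```

```text
(no output)
```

View pics/scene1.png

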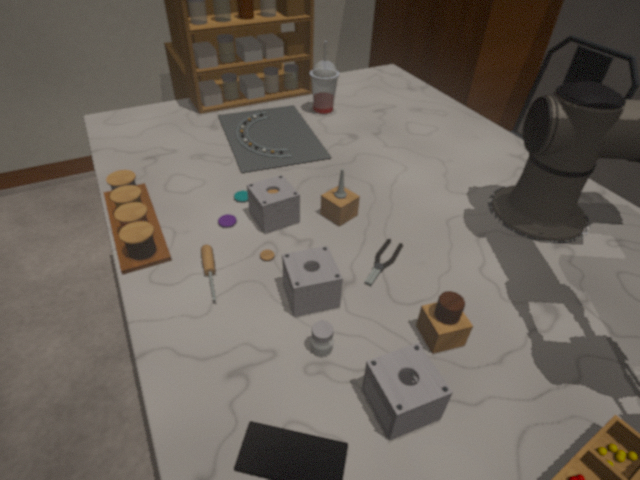

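View pics/side1.png

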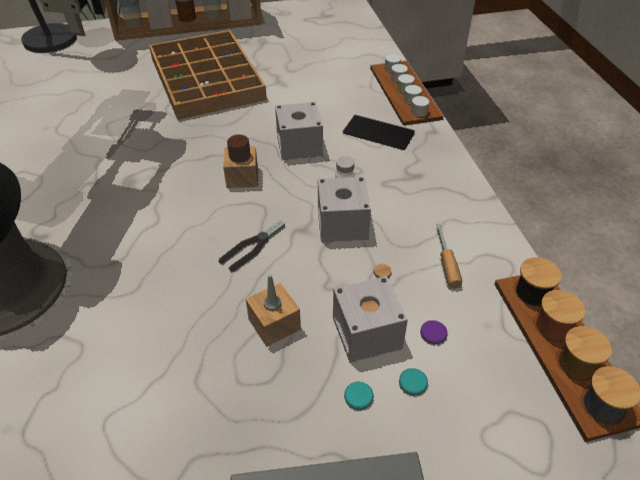

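The jigs are at side (299,116), (344,194) and (370,303), which match scene (409,377), (312,266) and (273,190). Only side (370,303) shows light brown in its hole. The brown disc at side (382,271) lies on the table, so it's a decoy. The stick (dark head) is at side (238,147) / scene (450,303), and the mandrel is at side (272,295). One crop will confirm this.

```bash
python3 - <<'E'
from h import *
s=cap('side');c=cap('scene')
a=s['pixels'][260:370,320:420];b=c['pixels'][160:240,235:310];d=s['pixels'][90:250,210:380]
f=lambda i:cv2.resize(i,(260,300),interpolation=cv2.INTER_CUBIC)
cv2.imwrite('pics/crop.png',np.hstack([f(a),f(b),f(d)])[:,:,::-1])
print('hole',ray(s,370,303,80),ray(c,273,190,80))
print('stick top',ray(s,238,142,96),ray(c,451,298,96))
for k,(u0,v0,u1,v1) in ((0,(225,130,255,165)),):
    hsv=cv2.cvtColor(s['pixels'],cv2.COLOR_RGB2HSV)
    g=s['pixels'].max(2)[v0:v1,u0:u1]; ys,xs=np.where(g<85); print('dark side',xs.min()+u0,xs.max()+u0,ys.min()+v0,ys.max()+v0)
g=c['pixels'].max(2)[285:330,430:472]; ys,xs=np.where(g<100); print('dark scene',xs.min()+430,xs.max()+430,ys.min()+285,ys.max()+285)
E
```

```text
hole [ 591.2 -244.7   80. ] [ 590.8 -240.5   80. ]
stick top [450.1 187.9  96. ] [449.7 191.4  96. ]
dark side 227 250 135 162
dark scene 430 470 292 329
```

View pics/crop.png

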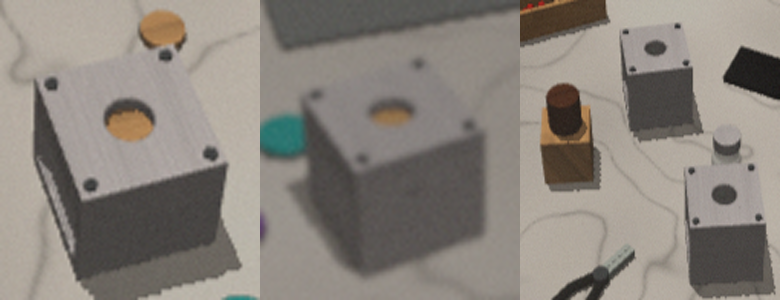

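The crop confirms it: the left and middle views of the far jig show brown wood in its hole, while the other jigs' holes are grey and dark. The dark stick stands in the holder on the left of the third view.

```bash
cat >> h.py <<'E'
def go(p,yaw=None):
    """tool shift (m) & twist (deg) from present pose to world TCP p"""
    o=bot.get_obs();R=Rotation.from_euler('xyz',o['tcp_rot'])
    print('t',o['time'],'shift',(R.inv().apply(np.array(p)-o['tool_pos'])/1000).round(4), 'twist',None if yaw is None else np.degrees(-(yaw-o['tcp_rot'][2])).round(1),'pos',o['tool_pos'].round(1),o['tcp_rot'].round(4))
E
python3 - <<'E'
from h import *
s=cap('side');c=cap('scene')
print('jig3',ray(s,299,116,80),ray(c,409,377,80)); print('mandrel',ray(s,270,277,100),ray(c,342,171,100),ray(s,270,277,120),ray(c,342,171,120))
# screws of loaded jig top (from crop)
sc=[(320+u*100/260,260+v*110/300) for u,v in((51,84),(165,56),(210,154),(90,185))]
print([ray(s,u,v,80) for u,v in sc],np.mean([ray(s,u,v,80) for u,v in sc],0))
sc=[(235+(u-260)*75/260,160+v*80/300) for u,v in((316,95),(418,64),(469,125),(363,159))]
print(np.mean([ray(c,u,v,80) for u,v in sc],0))
go([450,190,200])
E
```

```text
jig3 [590.6 269.3  80. ] [590.5 275.4  80. ]
mandrel [ 448.8 -173.   100. ] [ 428.9 -218.4  100. ] [ 446.9 -189.9  120. ] [ 445.5 -191.   120. ]
[array([ 551.8, -210.2,   80. ]), array([ 625.4, -206.7,   80. ]), array([ 629.1, -280.4,   80. ]), array([ 555.3, -283.6,   80. ])] [ 590.4   -245.225   80.   ]
[ 589.8   -243.175   80.   ]
t 0.3 shift [-0.3455 -0.1795  0.0516] twist None pos [197.5 486.3 251.5] [-3.1411 -0.      2.7558]
```

>>> play_rows([
  {"x": -0.045, "y": -0.023, "z": 0.006},
  {"x": -0.09, "y": -0.046, "z": 0.013},
  {"x": -0.135, "y": -0.07, "z": 0.02},
  {"x": -0.18, "y": -0.093, "z": 0.027},
  {"x": -0.225, "y": -0.117, "z": 0.033},
  {"x": -0.27, "y": -0.14, "z": 0.04},
  {"x": -0.31, "y": -0.16, "z": 0.046},
  {"x": -0.3455, "y": -0.1795, "z": 0.05},
], jaw=0)

```text
invalid input at $.commands[0]: expected keys x, y, z, twist
```

```bash
python3 - <<'E'
from h import *
c=cap('wrist','w1.png'); go([450,190,86])
print(c['eye'],c['rotation'].round(2),[proj(c,(450,190,z)) for z in(96,56)])
E
```

```text
t 0.35 shift [-0.3455 -0.1795  0.1656] twist None pos [197.5 486.4 251.6] [-3.1413 -0.      2.7558]
[136.71837478 510.83341098 385.62069328] [[ 0.38  0.9   0.23]
 [ 0.93 -0.36 -0.09]
 [-0.    0.25 -0.97]] [(np.float64(152.47666423962798), np.float64(533.881690911221)), (np.float64(167.56422926207296), np.float64(498.1710859429122))]
```

View pics/w1.png

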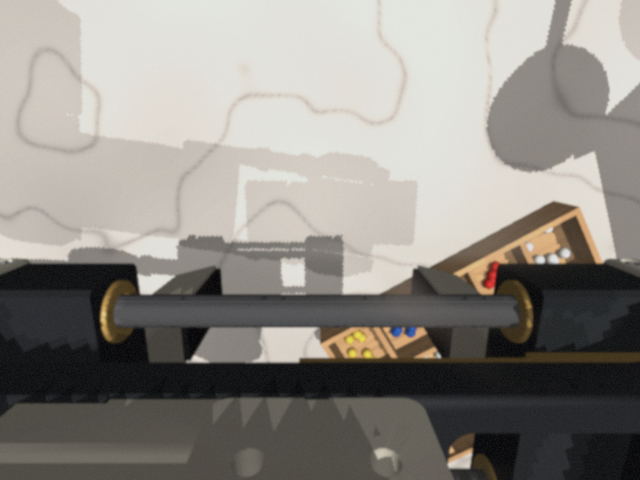

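The wrist picture shows only the table and the bead tray; anything between the fingers is hidden by the gripper rail at row 310. So I'll use the side and scene cameras for the grasp, and send the move again with all the row keys.

>>> play_rows([
  {"x": -0.045, "y": -0.023, "z": 0.006, "twist": 0},
  {"x": -0.09, "y": -0.046, "z": 0.013, "twist": 0},
  {"x": -0.135, "y": -0.07, "z": 0.02, "twist": 0},
  {"x": -0.18, "y": -0.093, "z": 0.027, "twist": 0},
  {"x": -0.225, "y": -0.117, "z": 0.033, "twist": 0},
  {"x": -0.27, "y": -0.14, "z": 0.04, "twist": 0},
  {"x": -0.31, "y": -0.16, "z": 0.046, "twist": 0},
  {"x": -0.3455, "y": -0.1795, "z": 0.05, "twist": 0},
], jaw=0)

```text
time: 1.15
tool_pos: [451.4, 188.0, 201.4]
tcp_rot: [3.142, 0.0, 2.755]
contact_force: [-0.3, 0.7, 0.1]
grip_width: 91.8
finger_force: 0.0
```

```bash
python3 - <<'E'
from h import *
go([450,190,86])
s=cap('side');c=cap('scene')
# dark head silhouettes (brown-dark) -> top/bottom axis points
for n,k,(u0,v0,u1,v1) in(('side',s,(222,128,256,168)),('scene',c,(432,286,470,328))):
    hsv=cv2.cvtColor(k['pixels'][v0:v1,u0:u1],cv2.COLOR_RGB2HSV); m=((hsv[...,2]<95)&(hsv[...,1]>70)).astype(np.uint8)
    N,l,st,ce=cv2.connectedComponentsWithStats(m); i=1+st[1:,4].argmax(); x,y,w,h,a=st[i]
    print(n,x+u0,y+v0,w,h,a,ce[i]+[u0,v0])
    print([np.round(proj(k,(450,190,z)),1) for z in(96,76,56)], ray(k,*(ce[i]+[u0,v0]),78))
E
```

```text
t 1.15 shift [0.0021 0.0013 0.1154] twist None pos [451.4 188.  201.4] [3.1415e+00 3.0000e-04 2.7550e+00]
side 227 135 29 33 681 [241.19970631 151.6123348 ]
[array([237.8, 141.4]), array([238.8, 149.5]), array([239.8, 157.3])] [453.5 179.4  78. ]
scene 432 292 33 36 813 [447.3702337  309.29274293]
[array([450.3, 297.5]), array([447.6, 305.4]), array([444.9, 313. ])] [457.3 197.8  78. ]
```

>>> play_rows([
  {"x": 0.001, "y": 0.001, "z": 0.0, "twist": 0},
  {"x": 0.001, "y": 0.001, "z": 0.03, "twist": 0},
  {"x": 0.001, "y": 0.001, "z": 0.06, "twist": 0},
  {"x": 0.001, "y": 0.001, "z": 0.085, "twist": 0},
  {"x": 0.001, "y": 0.001, "z": 0.1, "twist": 0},
  {"x": 0.001, "y": 0.001, "z": 0.11, "twist": 0},
  {"x": 0.001, "y": 0.001, "z": 0.115, "twist": 0},
  {"x": 0.001, "y": 0.001, "z": 0.115, "twist": 0},
], jaw=0)

```text
time: 2.05
tool_pos: [449.2, 192.0, 86.7]
tcp_rot: [-3.142, -0.0, 2.757]
contact_force: [-0.9, 0.3, 0.1]
grip_width: 91.6
finger_force: 0.0
```

```bash
python3 - <<'E'
from h import *
go([450,190,86])
s=cap('side');c=cap('scene')
f=lambda i:cv2.resize(i,(390,500),interpolation=cv2.INTER_CUBIC)
cv2.imwrite('pics/g.png',np.hstack([f(s['pixels'][95:195,200:278]),f(c['pixels'][250:350,410:488])])[:,:,::-1])
E
```

```text
t 2.05 shift [-0.0015 -0.0016  0.0007] twist None pos [449.2 192.   86.7] [-3.1416e+00 -2.0000e-04  2.7568e+00]
```

View pics/g.png

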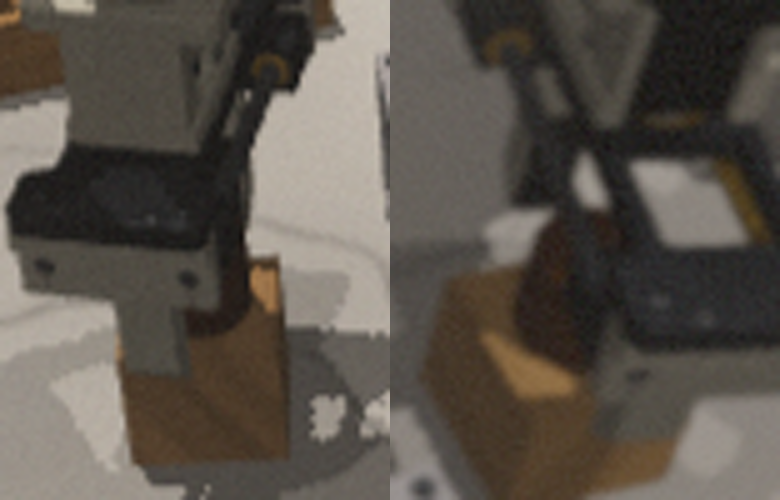

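The fingers straddle the dark head: in the side view the near finger's tip is at about (230,168), above the holder's face. I'll shift 1.5 mm back and close.

>>> play_rows([
  {"x": -0.001, "y": -0.001, "z": 0.0, "twist": 0},
  {"x": -0.001, "y": -0.001, "z": 0.0, "twist": 0},
  {"x": -0.001, "y": -0.001, "z": 0.0, "twist": 0},
  {"x": -0.001, "y": -0.001, "z": 0.0, "twist": 0},
  {"x": -0.001, "y": -0.001, "z": 0.0, "twist": 0},
  {"x": -0.001, "y": -0.001, "z": 0.0, "twist": 0},
  {"x": -0.001, "y": -0.001, "z": 0.0, "twist": 0},
  {"x": -0.001, "y": -0.001, "z": 0.0, "twist": 0},
], jaw=1)

```text
time: 2.95
tool_pos: [450.2, 190.2, 86.8]
tcp_rot: [3.141, 0.0, 2.756]
contact_force: [0.0, 1.0, 0.1]
grip_width: 43.2
finger_force: 30.0
```

>>> play_rows([
  {"x": 0, "y": 0, "z": -0.01, "twist": 0},
  {"x": 0, "y": 0, "z": -0.03, "twist": 0},
  {"x": 0, "y": 0, "z": -0.055, "twist": 0},
  {"x": 0, "y": 0, "z": -0.08, "twist": 0},
  {"x": 0, "y": 0, "z": -0.105, "twist": 0},
  {"x": 0, "y": 0, "z": -0.125, "twist": 0},
  {"x": 0, "y": 0, "z": -0.13, "twist": 0},
  {"x": 0, "y": 0, "z": -0.13, "twist": 0},
], jaw=1)

```text
time: 3.75
tool_pos: [450.2, 190.1, 217.4]
tcp_rot: [3.141, 0.001, 2.756]
contact_force: [0.5, 0.2, -1.2]
grip_width: 42.9
finger_force: 30.0
```

```bash
python3 - <<'E'
from h import *
go([590.5,-243.5,216]);go([520,0,216])
E
```

```text
t 3.75 shift [-0.2931 -0.349   0.0014] twist None pos [450.2 190.1 217.4] [3.1407e+00 1.3000e-03 2.7558e+00]
t 3.75 shift [-0.1362 -0.1499  0.0014] twist None pos [450.2 190.1 217.4] [3.1407e+00 1.3000e-03 2.7558e+00]
```

>>> play_rows([
  {"x": -0.01, "y": -0.012, "z": 0, "twist": 0},
  {"x": -0.035, "y": -0.042, "z": 0, "twist": 0},
  {"x": -0.063, "y": -0.075, "z": 0, "twist": 0},
  {"x": -0.091, "y": -0.108, "z": 0, "twist": 0},
  {"x": -0.119, "y": -0.142, "z": 0, "twist": 0},
  {"x": -0.147, "y": -0.175, "z": 0, "twist": 0},
  {"x": -0.175, "y": -0.208, "z": 0, "twist": 0},
  {"x": -0.203, "y": -0.242, "z": 0, "twist": 0},
], jaw=1)

```text
time: 4.55
tool_pos: [546.7, -112.0, 215.0]
tcp_rot: [3.142, -0.003, 2.756]
contact_force: [0.8, 0.0, -0.6]
grip_width: 43.1
finger_force: 30.0
```

>>> play_rows([
  {"x": -0.025, "y": -0.03, "z": 0, "twist": 0},
  {"x": -0.05, "y": -0.06, "z": 0, "twist": 0},
  {"x": -0.07, "y": -0.083, "z": 0, "twist": 0},
  {"x": -0.083, "y": -0.099, "z": 0, "twist": 0},
  {"x": -0.09, "y": -0.107, "z": 0, "twist": 0},
  {"x": -0.09, "y": -0.107, "z": 0.01, "twist": 0},
  {"x": -0.09, "y": -0.107, "z": 0.02, "twist": 0},
  {"x": -0.09, "y": -0.107, "z": 0.02, "twist": 0},
], jaw=1)

```text
time: 5.35
tool_pos: [589.1, -241.6, 194.1]
tcp_rot: [3.141, -0.005, 2.757]
contact_force: [0.4, -0.2, -1.9]
grip_width: 43.4
finger_force: 30.0
```

```bash
python3 - <<'E'
from h import *
go([590.5,-243.5,196])
s=cap('side');c=cap('scene')
p=bot.get_obs()['tool_pos']
for k in(s,c): print([np.round(proj(k,q),1) for q in((590.5,-243.5,80),(p[0],p[1],p[2]-81),(p[0],p[1],p[2]-31))])
f=lambda i:cv2.resize(i,(390,520),interpolation=cv2.INTER_CUBIC)
cv2.imwrite('pics/j.png',np.hstack([f(s['pixels'][230:362,320:419]),f(c['pixels'][120:232,230:314])])[:,:,::-1])
E
```

```text
t 5.35 shift [-0.002  -0.0012 -0.0019] twist None pos [ 589.1 -241.6  194.1] [ 3.1406 -0.005   2.757 ]
[array([369.3, 302.5]), array([370.1, 287.6]), array([372.1, 265.7])]
[array([272.6, 189.3]), array([272.4, 176.1]), array([271.4, 155.8])]
```

View pics/j.png

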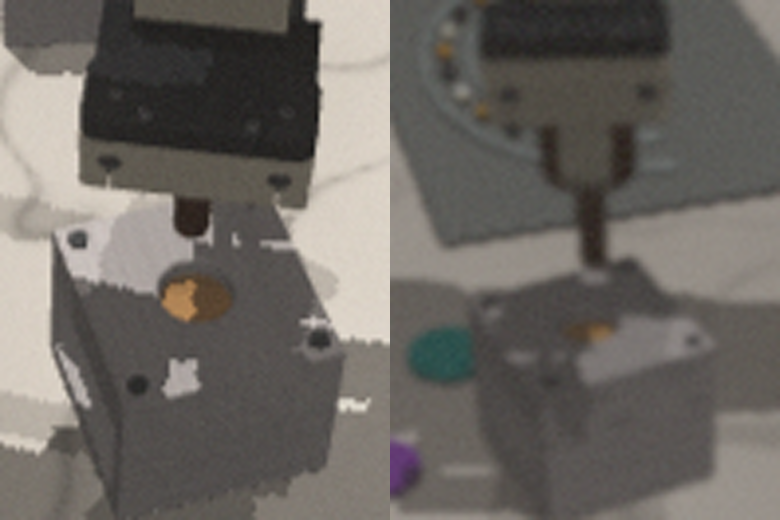

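The side view (left) shows the stick tip at about (368.7,288) and the hole at about (370,304). In the scene view (right) the tip is at about (273.7,176) and the hole at about (273.5,191). The shank looks upright. Next I'll turn these into a correction.

```bash
python3 - <<'E'
from h import *
s=cap('side');c=cap('scene')
a=[ray(s,368.7,287.6,113.5),ray(c,273.7,175.8,113.5)];b=[ray(s,370,303.7,80),ray(c,273.5,190.5,80)]
print(a,b)
# least-squares of column residuals only (robust to tip height)
def tri(ps,z):
    from scipy.optimize import least_squares
    f=lambda q:[proj(k,(q[0],q[1],z))[0]-u for k,u in ps]
    return least_squares(f,[590,-243]).x.round(1)
print(tri([(s,368.7),(c,273.7)],113.5),tri([(s,370),(c,273.5)],80))
go([590.5,-243.5,196])
E
```

```text
[array([ 588.4, -240.5,  113.5]), array([ 586. , -244.6,  113.5])] [array([ 590.8, -246. ,   80. ]), array([ 590.5, -238.2,   80. ])]
[ 590.5 -233.6] [ 601.2 -212.2]
t 5.55 shift [-0.0003 -0.0006  0.0012] twist None pos [ 590.4 -242.8  197.2] [3.1415e+00 6.0000e-04 2.7567e+00]
```

>>> play_rows([
  {"x": -0.0025, "y": 0.0005, "z": 0, "twist": 0},
  {"x": -0.0025, "y": 0.0005, "z": 0.008, "twist": 0},
  {"x": -0.0025, "y": 0.0005, "z": 0.016, "twist": 0},
  {"x": -0.0025, "y": 0.0005, "z": 0.023, "twist": 0},
  {"x": -0.0025, "y": 0.0005, "z": 0.03, "twist": 0},
  {"x": -0.0025, "y": 0.0005, "z": 0.035, "twist": 0},
  {"x": -0.0025, "y": 0.0005, "z": 0.039, "twist": 0},
  {"x": -0.0025, "y": 0.0005, "z": 0.039, "twist": 0},
], jaw=1)

```text
time: 6.35
tool_pos: [592.5, -243.8, 157.0]
tcp_rot: [3.141, -0.001, 2.756]
contact_force: [0.2, 0.8, -0.8]
grip_width: 43.3
finger_force: 30.0
```

```bash
python3 - <<'E'
from h import *
go([592.5,-244,112])
s=cap('side');c=cap('scene')
f=lambda i:cv2.resize(i,(390,520),interpolation=cv2.INTER_CUBIC)
cv2.imwrite('pics/k.png',np.hstack([f(s['pixels'][230:362,320:419]),f(c['pixels'][120:232,230:314])])[:,:,::-1])
E
```

```text
t 6.35 shift [-0.0001 -0.0002  0.045 ] twist None pos [ 592.5 -243.8  157. ] [ 3.1414e+00 -1.1000e-03  2.7558e+00]
```

View pics/k.png

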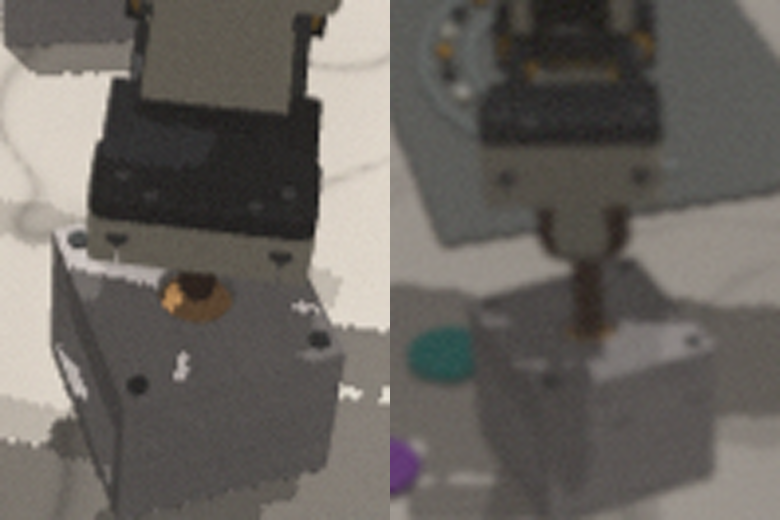

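The shank is entering the hole centred: in the side crop the shank is at column 199 and the hole at 197, and in the scene crop both are near 591. Now I'll push slowly.

>>> play_rows([
  {"x": 0, "y": 0, "z": 0.003, "twist": 0},
  {"x": 0, "y": 0, "z": 0.006, "twist": 0},
  {"x": 0, "y": 0, "z": 0.008, "twist": 0},
  {"x": 0, "y": 0, "z": 0.01, "twist": 0},
  {"x": 0, "y": 0, "z": 0.012, "twist": 0},
  {"x": 0, "y": 0, "z": 0.014, "twist": 0},
  {"x": 0, "y": 0, "z": 0.016, "twist": 0},
  {"x": 0, "y": 0, "z": 0.018, "twist": 0},
], jaw=1)

```text
time: 7.25
tool_pos: [592.7, -243.9, 139.4]
tcp_rot: [3.142, -0.0, 2.756]
contact_force: [0.7, 0.2, -1.5]
grip_width: 43.4
finger_force: 30.0
```

```bash
python3 - <<'E'
from h import *
go([592.5,-244,112]); print(bot.get_obs()['contact_force'])
E
```

```text
t 7.25 shift [ 0.0001 -0.0001  0.0274] twist None pos [ 592.7 -243.9  139.4] [ 3.1415e+00 -2.0000e-04  2.7558e+00]
[ 0.71466108  0.2444204  -1.51223086]
```

>>> play_rows([
  {"x": 0, "y": 0, "z": 0.004, "twist": 0},
  {"x": 0, "y": 0, "z": 0.008, "twist": 0},
  {"x": 0, "y": 0, "z": 0.012, "twist": 0},
  {"x": 0, "y": 0, "z": 0.016, "twist": 0},
  {"x": 0, "y": 0, "z": 0.02, "twist": 0},
  {"x": 0, "y": 0, "z": 0.023, "twist": 0},
  {"x": 0, "y": 0, "z": 0.025, "twist": 0},
  {"x": 0, "y": 0, "z": 0.026, "twist": 0},
], jaw=1)

```text
time: 8.05
tool_pos: [592.7, -243.9, 113.5]
tcp_rot: [3.141, -0.0, 2.756]
contact_force: [0.4, -0.1, -1.2]
grip_width: 43.1
finger_force: 30.0
```

```bash
python3 - <<'E'
from h import *
go([592.5,-244,111.5])
s=cap('side');c=cap('scene')
f=lambda i:cv2.resize(i,(390,520),interpolation=cv2.INTER_CUBIC)
cv2.imwrite('pics/l.png',np.hstack([f(s['pixels'][230:362,320:419]),f(c['pixels'][120:232,230:314])])[:,:,::-1])
E
```

```text
t 8.05 shift [ 0.0002 -0.0001  0.002 ] twist None pos [ 592.7 -243.9  113.5] [ 3.1414e+00 -2.0000e-04  2.7557e+00]
```

View pics/l.png

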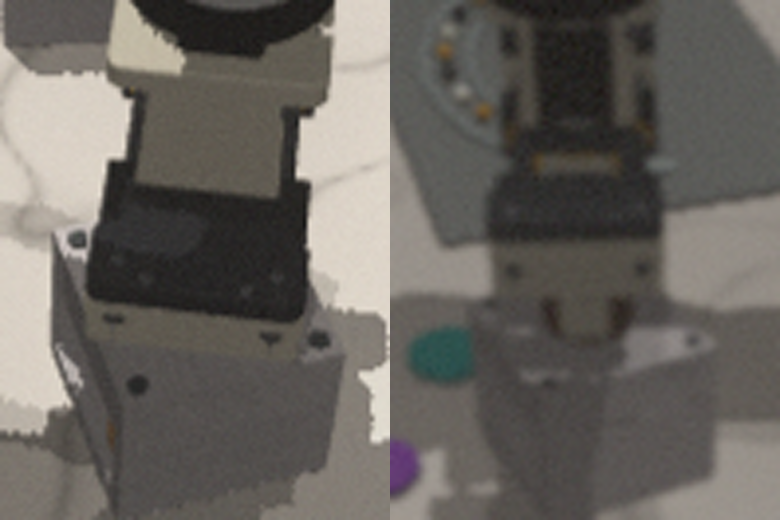

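The head now sits just above the jig's top. In the side crop, brown shows low in the jig's side opening at (112,432), which fits the pendant having dropped. I'll lower 2.5 mm more and then release.

>>> play_rows([
  {"x": 0, "y": 0, "z": 0.0005, "twist": 0},
  {"x": 0, "y": 0, "z": 0.001, "twist": 0},
  {"x": 0, "y": 0, "z": 0.0015, "twist": 0},
  {"x": 0, "y": 0, "z": 0.002, "twist": 0},
  {"x": 0, "y": 0, "z": 0.002, "twist": 0},
  {"x": 0, "y": 0, "z": 0.0025, "twist": 0},
  {"x": 0, "y": 0, "z": 0.0025, "twist": 0},
  {"x": 0, "y": 0, "z": 0.0025, "twist": 0},
], jaw=1)

```text
time: 8.95
tool_pos: [592.8, -244.0, 111.2]
tcp_rot: [3.142, 0.0, 2.756]
contact_force: [-0.5, 0.1, -0.7]
grip_width: 43.0
finger_force: 30.0
```

Only about a millimetre remains, so I'll open and then rise.

>>> play_rows([
  {"x": 0, "y": 0, "z": 0, "twist": 0},
  {"x": 0, "y": 0, "z": 0, "twist": 0},
  {"x": 0, "y": 0, "z": 0, "twist": 0},
  {"x": 0, "y": 0, "z": 0, "twist": 0},
  {"x": 0, "y": 0, "z": 0, "twist": 0},
  {"x": 0, "y": 0, "z": 0, "twist": 0},
  {"x": 0, "y": 0, "z": 0, "twist": 0},
  {"x": 0, "y": 0, "z": 0, "twist": 0},
], jaw=0)

```text
time: 9.75
tool_pos: [592.7, -244.0, 111.2]
tcp_rot: [3.142, 0.0, 2.756]
contact_force: [0.7, -0.4, 0.4]
grip_width: 91.9
finger_force: 0.0
```

>>> play_rows([
  {"x": 0, "y": 0, "z": -0.01, "twist": 0},
  {"x": 0, "y": 0, "z": -0.03, "twist": 0},
  {"x": 0, "y": 0, "z": -0.055, "twist": 0},
  {"x": 0, "y": 0, "z": -0.08, "twist": 0},
  {"x": 0, "y": 0, "z": -0.11, "twist": 0},
  {"x": 0, "y": 0, "z": -0.14, "twist": 0},
  {"x": 0, "y": 0, "z": -0.16, "twist": 0},
  {"x": 0, "y": 0, "z": -0.16, "twist": 0},
], jaw=0)

```text
time: 10.55
tool_pos: [593.8, -244.5, 275.7]
tcp_rot: [-3.141, 0.008, 2.756]
contact_force: [0.0, 0.6, 0.3]
grip_width: 91.7
finger_force: 0.0
```

```bash
python3 - <<'E'
from h import *
s=cap('side');c=cap('scene')
f=lambda i:cv2.resize(i,(390,520),interpolation=cv2.INTER_CUBIC)
cv2.imwrite('pics/m.png',np.hstack([f(s['pixels'][240:372,320:419]),f(c['pixels'][140:252,230:314])])[:,:,::-1])
E
```

```text
(no output)
```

View pics/m.png

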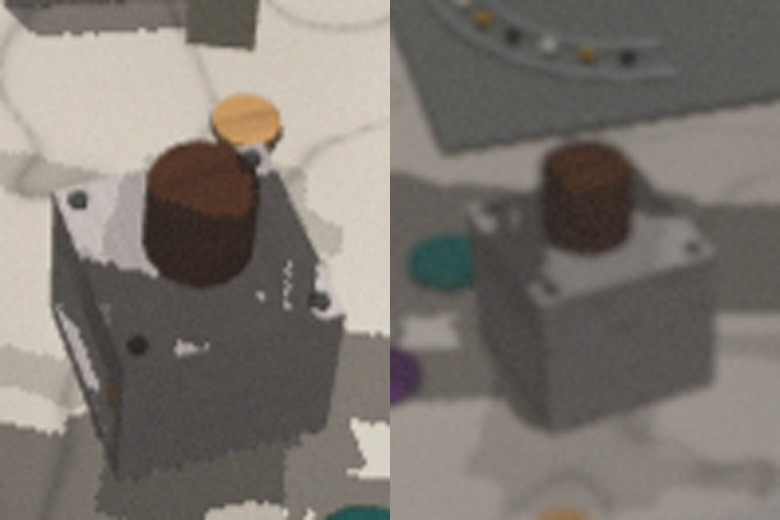

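The stick stands upright with its head on the jig's top. Brown is visible in the side opening at side pixel (348,339). I'll check that this fits a disc on the foot plate.

```bash
python3 - <<'E'
from h import *
s=cap('side')
for z in(6,11,16,30,60): print(z,ray(s,348.4,339.5,z))
m=cv2.cvtColor(s['pixels'][315:360,335:356],cv2.COLOR_RGB2HSV);ys,xs=np.where((m[...,1]>70)&(m[...,0]<25));print(xs+335,ys+315)
for z in(6,16,60,70): print(z,[np.round(proj(s,(590+22*np.cos(a),-243+22*np.sin(a),z))) for a in(3.14,3.9,4.7)])
E
```

```text
6 [ 556.6 -253.6    6. ]
11 [ 555.5 -256.8   11. ]
16 [ 554.4 -260.    16. ]
30 [ 551.4 -269.1   30. ]
60 [ 545.  -288.4   60. ]
[347 348 347 348 347 348 348 348] [338 338 339 339 340 340 341 342]
6 [array([353., 333.]), array([360., 340.]), array([370., 341.])]
16 [array([354., 329.]), array([360., 336.]), array([370., 338.])]
60 [array([355., 313.]), array([361., 320.]), array([372., 321.])]
70 [array([355., 309.]), array([361., 316.]), array([373., 317.])]
```

The brown patch fits a disc rim at about 6–16 mm height just inside the lip (x ≈ 555), so the pendant is on the foot plate and out of the pocket (a disc still in the pocket would show near row 315). I'm handing the job in.

```bash
python3 -c "
from plant import bot
print(bot.close_job())"
```

```text
the job is handed in; nothing more can be done
None
```

I pushed the pendant out with the stick and handed the job in at about 11 s; the stick stands in that jig, head resting on its top, and the side camera shows a sliver of the pendant at foot-plate height, but I couldn't see whether it lies flat.

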